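# Tip the drained tube racks back onto their feet

## Robot

A 6-joint arm with a two-finger parallel gripper is mounted at the origin on the work surface. World frame = base frame: x ahead of the robot, y to its left, z up, the work surface at z = 0. Lengths are in m, angles in degrees, forces in N, time in s.
With the tool pointing down it reaches from about 0.375 to 0.9 m from the base axis. Payload 3.1 kg.
Tool frame: the origin (TCP) lies midway between the tips of the shut fingers; the grasp point (between the pads) lies 19 mm behind it; z points along the fingers, y is the direction in which the jaws open and shut (so a half turn about z gives the same grasp; the last joint's range is limited). The gripper opens to 87 mm and grips with 3 to 60 N. Pads are 19 mm wide; open, the fingers measure 117 mm over their backs; the gripper's body (75 mm by 190 mm) begins 51 mm behind the grasp point.
Start: joints at [-82.363, 30.224, 82.088, -0, 67.689, -10.227], TCP at [0.192, -0.595, 0.223] pointing down, gripper open.
Joint ranges: [-176.69, 176.69], [-43.24, 126.21], [12.49, 139.97], [-82, 262], [0, 151.66], [-163.58, 163.58]. Speed limits (degrees/s): [159.86, 159.86, 180, 180, 180, 180].

## Interface

Orientations are given as a 3x3 rotation matrix whose columns are the frame's x, y, z axes.
In Python, from rig import bot, capture, get_calibration gives the robot as it stands.
- The arm moves only by the tool play_rows, never from a script. Its arguments are lists of equal length, an entry for each row: "fingers": the closure in counts, from 0 (fully open) to 255 (shut); "linear": the shift along the tool's x, y, z in mm, a list of three; "rot": the turn, a rotation vector about the tool's x, y, z in degrees, a list of three. A call has 1 to 20 rows; each row is the pose to reach, as a shift and turn from the pose commanded when the call began, along the tool's axes at that moment; what a row does not reach only later rows make up. A row lasts 1/10 s, in which the tool goes at most 50 mm and 8.59 degrees, less where a joint would pass 70% of its speed; a pose out of reach is approached as far as the arm can. A call with a gripper value outside its range is refused whole. The fingers move at their own pace and stop on an object; the grip force is fixed at half the most. Time passes only in rows, so rows that repeat a pose let the fingers close. It gives the time, the measured TCP pose, the force and the opening at its end, in the units of the state.
- bot.read_state(): the state, without advancing time (a new reading comes with each control period).
- capture(name): name is "side" or "top" or "wrist"; returns the picture (480x640x3 uint8, red, green, blue); there is no depth.
- get_calibration(name): a dict with "vfov" (degrees; the focal length in pixels is half the picture's height over the tangent of half this angle, whatever the lens; pixels are square), "cx", "cy" (the principal point, pixels), "camera_from_world" (4x4, takes a point from world to camera coordinates). Camera axes: x right, y down, z forward; pixel columns grow to the right and rows downward; lengths in m; the calibration is good to about 2 mm. A picture is of the moment at which its call begins: read the wrist's pose just before it. get_calibration takes no time and is no camera call; for the wrist camera it gives the pose at the moment of the call.
- bot.hand_in(): hands the job in, once; it reports no verdict.
The state is a dict: "time_s": time; "joint_positions": joint angles; "qvel": joint speeds; "tau": joint torques, N m; "position": TCP position; "tcp_rot": TCP orientation; "force": force on the tool from outside, world axes, zero at the start; "moment": the same for the moment, N m; "opening": opening from 0.0 (shut) to 1.0 (fully open).
Only numpy, scipy, OpenCV 4.12 (cv2) and the standard library are available. Lean on these libraries where they do the work, as an engineer would, in place of code of your own. Each camera call takes 0.05 s, during which the arm holds its last target.

## Task

Two empty tube racks have been left standing on their long sides to drain. With the fingertips, push each one over where it stands so that it comes down on its feet with the holes facing up; the last part may drop. Push lightly near the top, do not pinch, lift or slide the racks along the bench, and leave all the other things on the bench undisturbed.

Things in the scene. Friction and masses are not known exactly. Their poses are not given: they have to be found in the camera images.
- small_rack: small empty white plastic tube rack, 148 long x 95 deep x 66 mm high on its feet (its two end plates); starts on one long side, 95 tall, 66 thick. Origin: middle of the 148 x 66 mm side it starts on. x points out of the holed top deck (level at the start, up when on its feet; top deck face x = +33 mm, feet x = -33 mm), y along its length, z up at the start.
- small_rack_top (a point): small rack: middle of the upper edge of the holed face as it starts (x = 33, y = 0, z = 95 mm in the rack's frame). The holed face (top deck) is an open grid of 6 x 4 square holes of 17.5 mm, with a bar down its middle (y = 0); the opposite face is the solid base deck. Axes as the rack's.
- small_rack_edge (a point): small rack: middle of the foot edge it tips about (x = -33, y = 0, z = 0 mm), on the bench at start and end. Pushed towards -x near the top of the holed face (about 1 N; 0.15 to 0.3 kg) it tips about this edge and, past 34 degrees, falls onto its feet by itself. The face rises as it tips: follow it up in an arc about this edge, as a dead level push can bind; pushed low it slides.
- large_rack: large empty white plastic tube rack, 175.5 long x 113.5 deep x 76 mm high on its feet (its two end plates); starts on one long side, 113.5 tall, 76 thick. Origin: middle of the 175.5 x 76 mm side it starts on. x points out of the holed top deck (level at the start, up when on its feet; top deck face x = +38 mm, feet x = -38 mm), y along its length, z up at the start.
- large_rack_top (a point): large rack: middle of the upper edge of the holed face as it starts (x = 38, y = 0, z = 113.5 mm in the rack's frame). The holed face (top deck) is an open grid of 6 x 4 square holes of 21.5 mm, with a bar down its middle (y = 0); the opposite face is the solid base deck. Axes as the rack's.
- large_rack_edge (a point): large rack: middle of the foot edge it tips about (x = -38, y = 0, z = 0 mm), on the bench at start and end. Pushed towards -x near the top of the holed face (about 1 N; 0.15 to 0.3 kg) it tips about this edge and, past 34 degrees, falls onto its feet by itself. The face rises as it tips: follow it up in an arc about this edge, as a dead level push can bind; pushed low it slides.
- beaker: small glass beaker, 52 mm across, 70 mm tall, standing off one end of the small rack; origin at the centre of its underside, z up
- flask: glass volumetric flask with stopper, 58 mm across, 136 mm tall, standing off one end of the large rack; origin at the centre of its underside, z up
- tape_roll: roll of grey tape lying flat between the racks on the robot's side, 70 mm across, 22 mm high; origin at the centre of its underside, z up
- cylinder: clear measuring cylinder on a 60 mm wide blue foot, 174 mm tall, standing between the racks at the far side; origin at the centre of its underside, z up
- jar: glass jar with yellow screw cap, 60 mm across, 85 mm tall, to the left; origin at the centre of its underside, z up
- foam_block: white foam block with capped microtubes in its top, 110 x 160 x 40 mm (52 mm over the caps), to the right; origin at the centre of its underside, z up
- syringe: empty plastic syringe lying on the bench at the far side, 125 mm long, 26 mm wide at the flange; origin on the bench under its barrel, x along it
Mind the look-alikes: they are no part of the job. What is shaped like the small_rack but purple is not meant.

How it is judged:
By the outcome, as a careful person would: the job done as asked, in the order asked, and still so for the second after the job is handed in, with the robot touching nothing.
It also fails if it takes over 58 s, if anything falls off the work surface, if the arm or the gripper's body presses on something with over 40 N, if the wrist force passes 120 N, or if a joint passes its speed limit or range.

## Working session

There is one attempt and no reset: what is moved stays moved. The work goes in short steps, Python scripts to look and compute and a tool call to move; the robot and the scene stay as the last step left them, time stands still between calls to the robot, and variables do not carry over. Pictures are saved under pics/ and viewed, and the job is handed in when it is done.

Besides the shell and the picture viewer there is one more tool, called after "Emit:" as name(argument=value, ...) on one line, values as JSON. play_rows: Moves the arm, as the interface text tells. Its arguments: {"type":"object","properties":{"fingers":{"type":"array"},"linear":{"type":"array"},"rot":{"type":"array"}},"required":["fingers","linear","rot"]}

```bash
ls; mkdir -p pics; python3 - <<'E'
from rig import bot, capture, get_calibration
import cv2
s=bot.read_state(); print({k:s[k] for k in ('time_s','position','tcp_rot','force','opening')})
for n in ('side','top','wrist'):
    c=get_calibration(n); print(n,c)
    cv2.imwrite(f'pics/{n}0.png',cv2.cvtColor(capture(n),cv2.COLOR_RGB2BGR))
E
```

```text
pics
{'time_s': 0.0, 'position': array([ 0.19165292, -0.59410336,  0.22156403]), 'tcp_rot': array([[ 9.51773205e-01,  3.06802326e-01, -3.13996819e-04],
       [ 3.06802255e-01, -9.51770728e-01,  2.20392599e-03],
       [ 3.77316638e-04, -2.19397263e-03, -9.99997522e-01]]), 'force': array([ 0.1596525 , -0.30533033, -0.34287746]), 'opening': 0.9965034874306004}
side {'vfov': 51.68642267626924, 'cx': 321.62298033312936, 'cy': 234.92667318139857, 'camera_from_world': array([[-0.73419147, -0.67891337,  0.00628728,  0.38444338],
       [-0.36074088,  0.38223437, -0.85074256,  0.28290396],
       [ 0.57517728, -0.62687601, -0.52554502,  0.98854348],
       [ 0.        ,  0.        ,  0.        ,  1.        ]])}
top {'vfov': 54.03552477387358, 'cx': 324.59889411075113, 'cy': 238.03499800356624, 'camera_from_world': array([[ 0.00924012, -0.99984808, -0.0147795 , -0.01235675],
       [-0.99276449, -0.00740307, -0.11984933,  0.59978964],
       [ 0.11972171,  0.01577999, -0.99268208,  1.42531207],
       [ 0.        ,  0.        ,  0.        ,  1.        ]])}
wrist {'vfov': 70.6032903313639, 'cx': 321.8559459357732, 'cy': 242.57641448475047, 'camera_from_world': array([[ 0.30544854, -0.95220429, -0.00286104, -0.62325556],
       [-0.91206151, -0.29343214,  0.28642866, -0.03373772],
       [-0.27357812, -0.08487978, -0.9580973 ,  0.39287855],
       [ 0.        ,  0.        ,  0.        ,  1.        ]])}
```

View pics/side0.png

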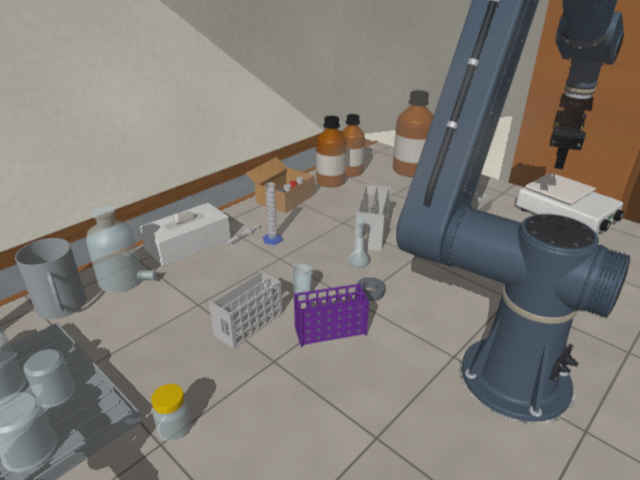

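View pics/top0.png

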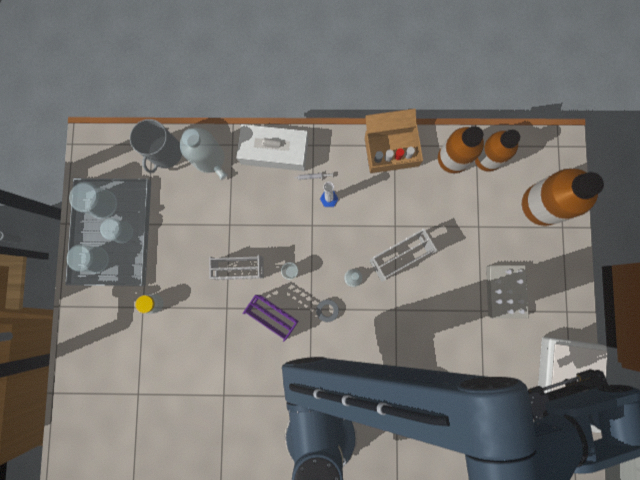

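View pics/wrist0.png

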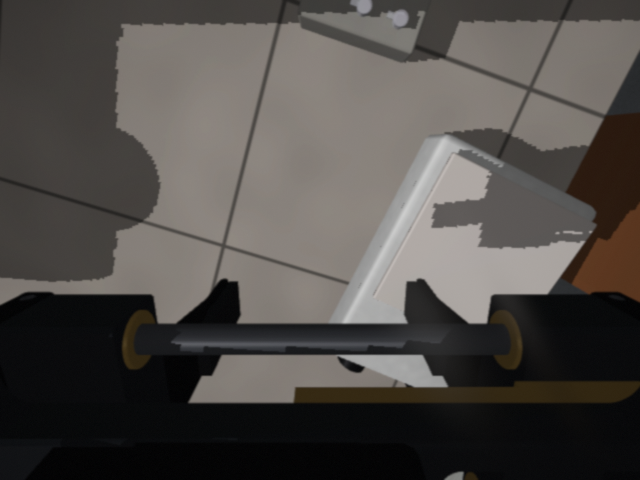

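```bash
python3 - <<'E'
import cv2
t=cv2.imread('pics/top0.png'); s=cv2.imread('pics/side0.png')
z=lambda im,x,y,w,h,k:cv2.resize(im[y:y+h,x:x+w],None,fx=k,fy=k,interpolation=cv2.INTER_CUBIC)
a=z(t,190,225,130,75,6); b=z(t,340,210,130,80,6)
cv2.imwrite('pics/ta.png',a); cv2.imwrite('pics/tb.png',b)
cv2.imwrite('pics/sa.png',z(s,200,265,100,90,6)); cv2.imwrite('pics/sb.png',z(s,335,170,90,100,6))
E
```

```text
(no output)
```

View pics/ta.png

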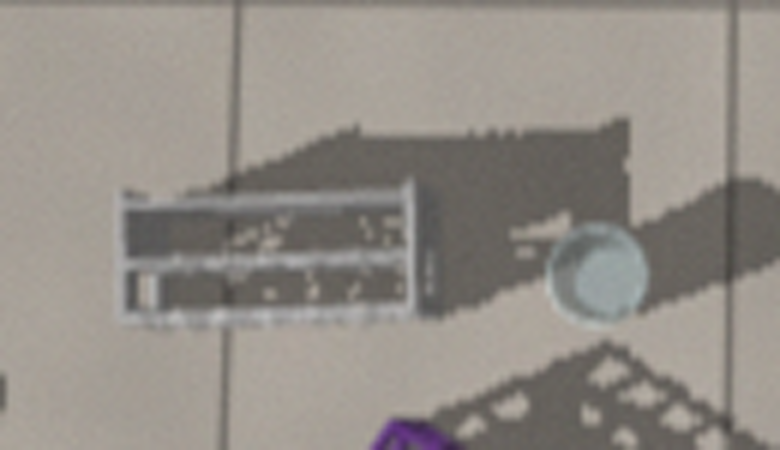

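View pics/tb.png

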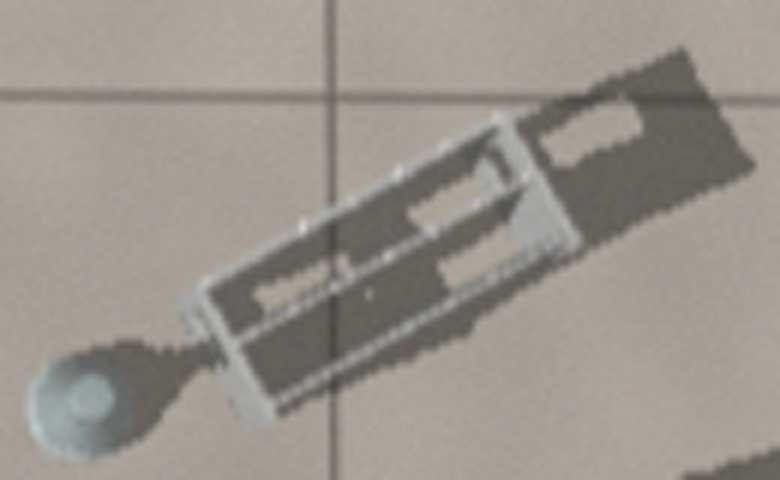

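View pics/sa.png

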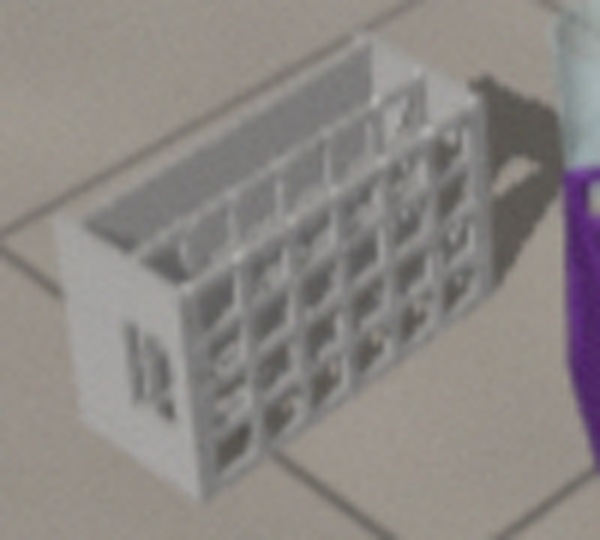

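View pics/sb.png

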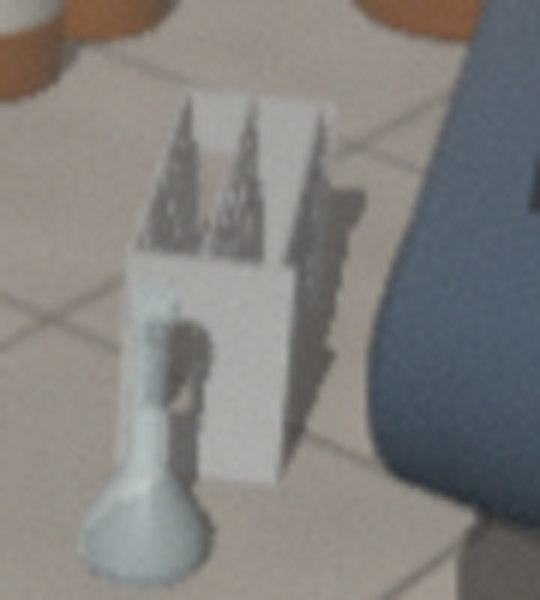

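```bash
cat > h.py <<'E'
import numpy as np, cv2
from scipy.optimize import least_squares
from rig import bot, capture, get_calibration
def proj(c,P):
    P=np.atleast_2d(P); T=c['camera_from_world']; q=P@T[:3,:3].T+T[:3,3]
    f=240/np.tan(np.radians(c['vfov']/2))
    return np.c_[c['cx']+f*q[:,0]/q[:,2], c['cy']+f*q[:,1]/q[:,2]]
def onplane(c,uv,z):
    T=c['camera_from_world']; f=240/np.tan(np.radians(c['vfov']/2))
    d=T[:3,:3].T@np.array([(uv[0]-c['cx'])/f,(uv[1]-c['cy'])/f,1]); o=-T[:3,:3].T@T[:3,3]
    return o+d*(z-o[2])/d[2]
def fit(L,t,H,obs,p0):
    # obs: (calib, local corner (sx,sy,sz), uv)
    def pts(p):
        a=p[2]; R=np.array([[np.cos(a),-np.sin(a),0],[np.sin(a),np.cos(a),0],[0,0,1]])
        return lambda s: R@np.array([s[0]*t/2,s[1]*L/2,s[2]*H])+[p[0],p[1],0]
    def r(p):
        g=pts(p); return np.concatenate([proj(c,g(s))[0]-uv for c,s,uv in obs])
    s=least_squares(r,p0,loss='soft_l1'); return s.x,r(s.x).reshape(-1,2)
E
python3 - <<'E'
from h import *
T=get_calibration('top'); S=get_calibration('side')
ta=lambda x,y:np.array([190+x/6-.4,225+y/6-.4]); tb=lambda x,y:np.array([340+x/6-.4,210+y/6-.4])
sa=lambda x,y:np.array([200+x/6-.4,265+y/6-.4]); sb=lambda x,y:np.array([335+x/6-.4,170+y/6-.4])
# small: rack +x -> world -x ; y -> world -y (yaw~180)
o=[(T,(-1,1,1),ta(122,193)),(T,(-1,-1,1),ta(412,182)),(T,(1,-1,1),ta(412,315)),(T,(1,1,1),ta(120,322)),
(S,(-1,1,1),sa(60,218)),(S,(1,1,1),sa(185,290)),(S,(1,-1,1),sa(482,100)),(S,(-1,-1,1),sa(368,38)),(S,(1,1,0),sa(205,500)),(S,(1,-1,0),sa(490,295)),(S,(-1,1,0),sa(82,420))]
# y axis at yaw 180: world -y => right in image is sy=+1. fix
o=[(c,(s[0],-s[1],s[2]),u) for c,s,u in o]
p,r=fit(.148,.066,.095,o,[.6,.2,np.pi]); print(p[:2],np.degrees(p[2])); print(r.round(1).tolist())
# large, hypothesize +x toward robot
o=[(T,(-1,-1,1),tb(203,287)),(T,(-1,1,1),tb(502,116)),(T,(1,1,1),tb(580,243)),(T,(1,-1,1),tb(272,412)),
(S,(-1,1,1),sb(188,95)),(S,(1,1,1),sb(335,103)),(S,(1,-1,1),sb(293,265)),(S,(-1,-1,1),sb(130,252)),(S,(1,-1,0),sb(280,482))]
p,r=fit(.1755,.076,.1135,o,[.6,-.2,np.radians(210)]); print(p[:2],np.degrees(p[2])); print(r.round(1).tolist())
for n,uv,z in [('beaker',(291,270),.035),('tape',(329,309),.011),('purple',(271,316),.09),('cyl',(328,200),.0),('flask',(353,278),.03),('jar',(145,303),.085)]:
    print(n,onplane(T,uv,z).round(3))
E
```

```text
[0.50528284 0.26023362] 182.36351952673394
[[-1.1, -0.4], [0.3, -0.2], [0.6, -0.1], [-0.7, 0.4], [-0.7, -0.4], [-0.7, 1.3], [1.2, -0.6], [-0.5, -1.6], [0.1, 0.7], [1.4, -0.1], [0.5, -0.2]]
[ 0.54636967 -0.24182306] 209.9321711021635
[[-1.7, -0.3], [0.3, -1.2], [0.6, 0.1], [-0.0, 1.6], [-0.4, -1.8], [0.6, -0.5], [0.7, 0.9], [-0.5, -0.1], [-0.1, 0.4]]
beaker [0.5   0.095 0.035]
tape [ 0.381 -0.023  0.011]
purple [0.362 0.147 0.09 ]
cyl [ 0.727 -0.017  0.   ]
flask [ 0.477 -0.096  0.03 ]
jar [0.396 0.523 0.085]
```

Emit:
play_rows(fingers=[255, 255, 255, 255, 255, 255, 255, 255, 255, 255, 255], linear=[[32, -20, -8], [75, -47, -15], [118, -74, -20], [160, -100, -27], [200, -126, -27], [240, -151, -27], [275, -173, -27], [300, -189, -27], [313, -197, -27], [318, -200, -27], [318, -200, -27]], rot=[[0, 0, -1], [0, 0, -3], [0, 0, -5], [0, 0, -7], [0, 0, -9], [0, 0, -10], [0, 0, -11], [0, 0, -12], [0, 0, -12.1], [0, 0, -12.1], [0, 0, -12.1]])

```text
time_s: 1.25
position: [0.4331, -0.3072, 0.2494]
tcp_rot: [[0.866, 0.5, -0.0], [0.5, -0.866, -0.0], [-0.001, 0.0, -1.0]]
force: [0.1, -1.0, 0.2]
opening: 0.079
```

```bash
python3 - <<'E'
from h import *
s=bot.read_state(); print(s['time_s'],s['position'],s['tcp_rot'].round(4).tolist(),s['force'],s['opening'])
c=get_calibration('wrist'); im=capture('wrist'); np.save('w1.npy',c,allow_pickle=True)
cv2.imwrite('pics/w1.png',im[:,:,::-1])
E
```

```text
1.25 [ 0.43305943 -0.30720198  0.24944808] [[0.8662, 0.4998, -0.0004], [0.4998, -0.8662, -0.0004], [-0.0005, 0.0002, -1.0]] [ 0.07796473 -1.02006317  0.23608786] 0.07930077413534091
```

View pics/w1.png

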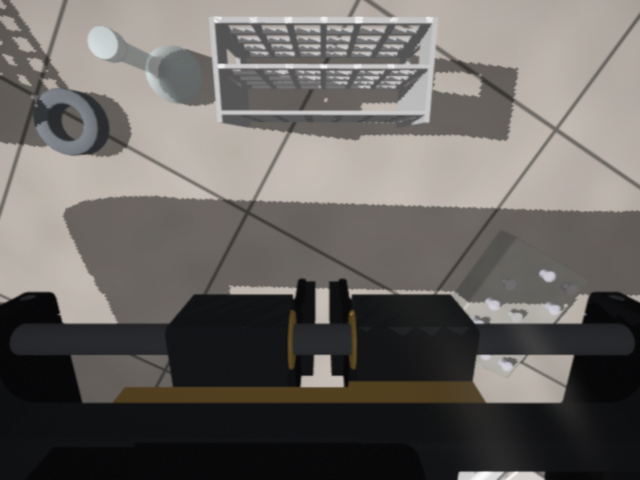

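```bash
python3 - <<'E'
import cv2
t=cv2.imread('pics/w1.png')
cv2.imwrite('pics/w1z.png',cv2.resize(t[0:140,190:450],None,fx=3,fy=3,interpolation=cv2.INTER_CUBIC))
E
```

```text
(no output)
```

View pics/w1z.png

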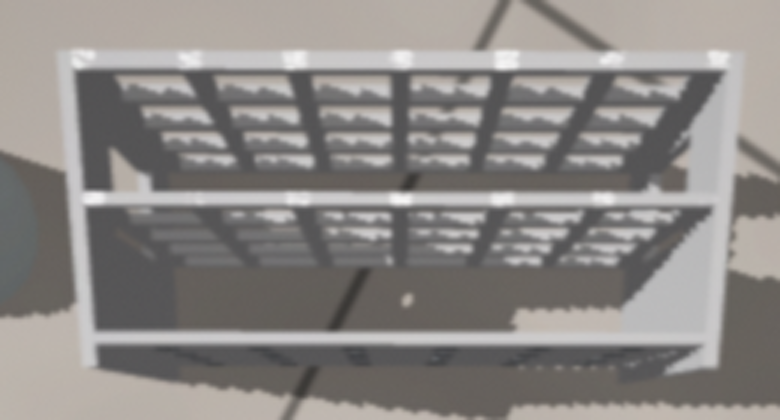

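```bash
python3 - <<'E'
from h import *
c=np.load('w1.npy',allow_pickle=True).item()
w=lambda x,y:np.array([190+x/3-.35,y/3-.35])
o=[(c,(1,1,1),w(60,52)),(c,(1,-1,1),w(744,52)),(c,(-1,-1,1),w(718,366)),(c,(-1,1,1),w(85,366))]
p,r=fit(.1755,.076,.1135,o,[.55,-.24,np.radians(30)]); print(p[:2],np.degrees(p[2])); print(r.round(1).tolist())
for uv in [(540,235),(460,300),(590,285),(505,375)]: print(onplane(c,uv,.04).round(3))
print('tape',onplane(c,(70,120),.011),'flask',onplane(c,(175,75),.02))
E
```

```text
[ 0.54840663 -0.24184777] 29.899339984157063
[[-0.5, -0.2], [0.5, -0.2], [0.1, 0.3], [-0.1, 0.3]]
[ 0.537 -0.533  0.04 ]
[ 0.425 -0.503  0.04 ]
[ 0.518 -0.626  0.04 ]
[ 0.368 -0.618  0.04 ]
tape [ 0.38104417 -0.01256948  0.011     ] flask [ 0.48223064 -0.100088    0.02      ]
```

Emit:
play_rows(fingers=[255, 255, 255, 255, 255, 255, 255, 255], linear=[[20, 0, 0], [60, 0, 0], [105, 0, 0], [150, 0, 0], [190, 0, 0], [212, 0, 0], [218, 0, 0], [218, 0, 0]], rot=[[0, 0, 0], [0, 0, 0], [0, 0, 0], [0, 0, 0], [0, 0, 0], [0, 0, 0], [0, 0, 0], [0, 0, 0]])

```text
time_s: 2.1
position: [0.6216, -0.1991, 0.249]
tcp_rot: [[0.867, 0.499, -0.001], [0.499, -0.867, -0.0], [-0.001, -0.0, -1.0]]
force: [0.0, 0.0, 0.2]
opening: 0.003
```

```bash
python3 - <<'E'
from h import *
s=bot.read_state(); print(s['time_s'],s['position'],s['force'],s['opening'])
c=get_calibration('wrist'); im=capture('wrist'); np.save('w2.npy',c,allow_pickle=True)
cv2.imwrite('pics/w2.png',im[:,:,::-1])
E
```

```text
2.1 [ 0.62155073 -0.19914653  0.24899974] [0.0354859  0.00431913 0.22015308] 0.002969108185696008
```

View pics/w2.png

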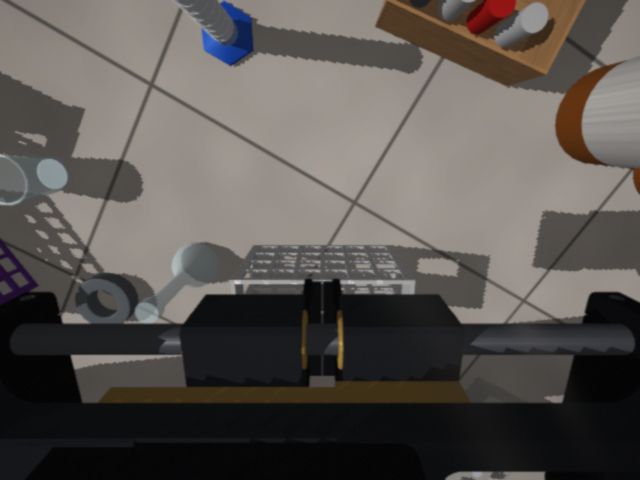

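Emit:
play_rows(fingers=[255, 255, 255, 255, 255, 255, 255, 255, 255, 255], linear=[[0, 0, 20], [0, 0, 60], [0, 0, 100], [0, 0, 130], [0, 0, 145], [0, 0, 149], [-8, 0, 149], [-20, 0, 149], [-30, 0, 149], [-32, 0, 149]], rot=[[0, 0, 0], [0, 0, 0], [0, 0, 0], [0, 0, 0], [0, 0, 0], [0, 0, 0], [0, 0, 0], [0, 0, 0], [0, 0, 0], [0, 0, 0]])

```text
time_s: 3.15
position: [0.5932, -0.2151, 0.1019]
tcp_rot: [[0.867, 0.498, 0.001], [0.498, -0.867, -0.001], [0.0, 0.001, -1.0]]
force: [0.2, -0.5, 0.2]
opening: 0.003
```

```bash
python3 - <<'E'
from h import *
s=bot.read_state(); print(s['time_s'],s['position'],s['force'],s['opening'])
a=capture('side');b=capture('top');w=capture('wrist')
z=lambda im,x,y,w,h,k:cv2.resize(im[y:y+h,x:x+w],None,fx=k,fy=k,interpolation=cv2.INTER_CUBIC)
cv2.imwrite('pics/m3.png',np.hstack([z(a,300,130,160,160,2.5),z(w,200,200,240,240,400/240)])[:,:,::-1])
E
```

```text
3.15 [ 0.59319463 -0.21513971  0.10188785] [ 0.20061446 -0.5317042   0.21966031] 0.0031454914807676395
```

View pics/m3.png

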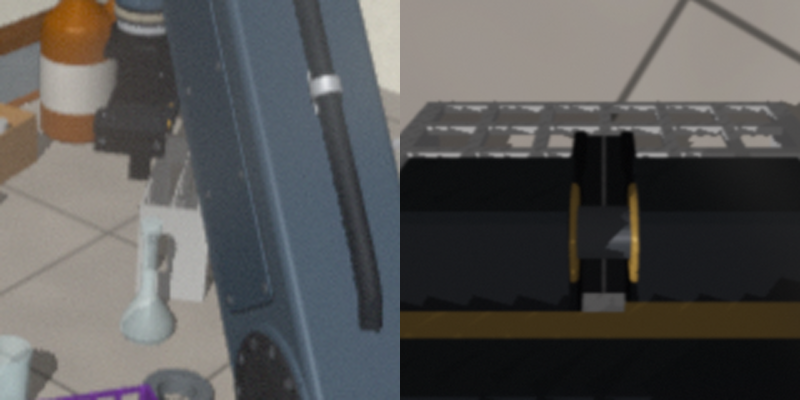

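Emit:
play_rows(fingers=[255, 255, 255, 255, 255, 255, 255, 255], linear=[[-3, 0, 0], [-5.5, 0, 0], [-9, 0, -2.5], [-12.7, 0, -5], [-16.4, 0, -7.4], [-20.2, 0, -9.6], [-24, 0, -11.7], [-28, 0, -13.6]], rot=[[0, 0, 0], [0, 0, 0], [0, 0, 0], [0, 0, 0], [0, 0, 0], [0, 0, 0], [0, 0, 0], [0, 0, 0]])

```text
time_s: 4.1
position: [0.5696, -0.2282, 0.1144]
tcp_rot: [[0.866, 0.499, 0.0], [0.499, -0.866, -0.0], [0.0, 0.0, -1.0]]
force: [0.8, 0.8, 0.1]
opening: 0.005
```

```bash
python3 - <<'E'
from h import *
s=bot.read_state(); print(s['time_s'],s['position'],s['force'],s['opening'])
a=capture('side');b=capture('top');w=capture('wrist')
z=lambda im,x,y,w,h,k:cv2.resize(im[y:y+h,x:x+w],None,fx=k,fy=k,interpolation=cv2.INTER_CUBIC)
cv2.imwrite('pics/m4.png',np.hstack([z(a,300,130,160,160,2.5),z(w,200,200,240,240,400/240)])[:,:,::-1])
E
```

```text
4.1 [ 0.56963347 -0.22819904  0.11437799] [0.81943896 0.75103747 0.10716635] 0.005203112791309606
```

View pics/m4.png

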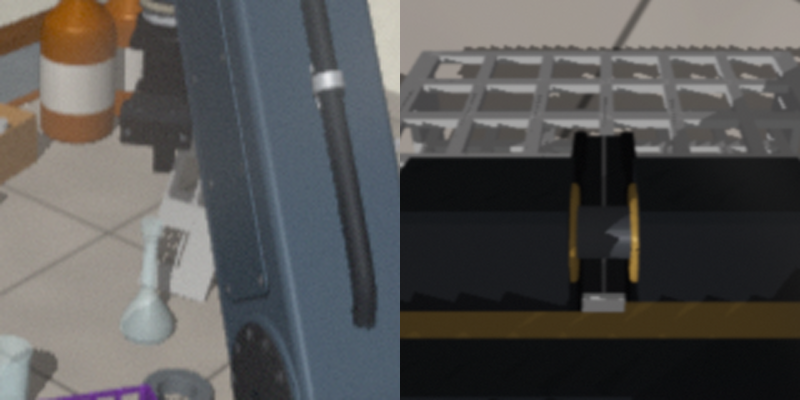

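Emit:
play_rows(fingers=[255, 255, 255, 255, 255, 255, 255, 255, 255, 255, 255, 255, 255, 255, 255], linear=[[-4, 0, -1.8], [-8, 0, -3.5], [-12.1, 0, -5], [-16.3, 0, -6.4], [-20.5, 0, -7.6], [-24.7, 0, -8.7], [-29, 0, -9.6], [-33.3, 0, -10.4], [-37.6, 0, -11], [-42, 0, -11.5], [-46.4, 0, -11.8], [-50.8, 0, -12], [-55.2, 0, -12], [-57, 0, -12], [-57, 0, -12]], rot=[[0, 0, 0], [0, 0, 0], [0, 0, 0], [0, 0, 0], [0, 0, 0], [0, 0, 0], [0, 0, 0], [0, 0, 0], [0, 0, 0], [0, 0, 0], [0, 0, 0], [0, 0, 0], [0, 0, 0], [0, 0, 0], [0, 0, 0]])

```text
time_s: 5.75
position: [0.5203, -0.2566, 0.1261]
tcp_rot: [[0.867, 0.499, -0.0], [0.499, -0.867, 0.0], [-0.0, -0.0, -1.0]]
force: [0.4, 0.0, 0.8]
opening: 0.005
```

```bash
python3 - <<'E'
from h import *
s=bot.read_state(); print(s['time_s'],s['position'],s['force'],s['opening'])
a=capture('side');b=capture('top');w=capture('wrist')
z=lambda im,x,y,w,h,k:cv2.resize(im[y:y+h,x:x+w],None,fx=k,fy=k,interpolation=cv2.INTER_CUBIC)
cv2.imwrite('pics/m5.png',np.hstack([z(a,300,130,160,160,2.5),z(w,200,200,240,240,400/240)])[:,:,::-1])
E
```

```text
5.75 [ 0.52028741 -0.2566266   0.12612129] [0.39742826 0.03154899 0.77835711] 0.005235278618860688
```

View pics/m5.png

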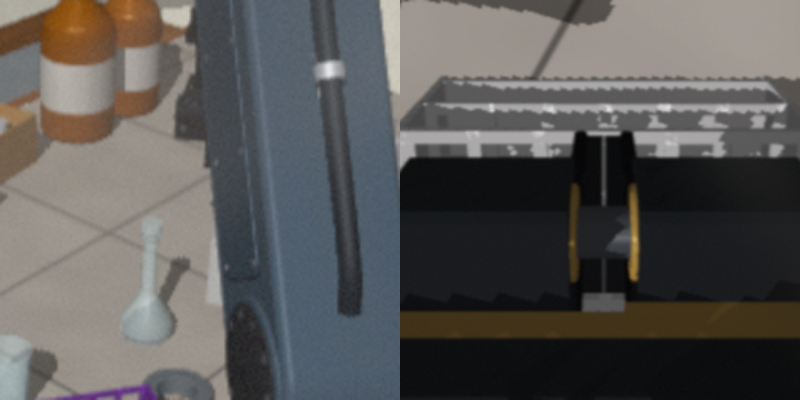

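Emit:
play_rows(fingers=[255, 255, 255, 255, 255, 255, 255, 255, 255, 255, 255, 255, 255, 255, 255, 255, 255, 255], linear=[[0, 0, -20], [0, 0, -60], [0, 0, -100], [3, -15, -120], [14, -55, -124], [26, -98, -124], [38, -142, -124], [50, -186, -124], [62, -230, -124], [74, -274, -124], [86, -318, -124], [98, -362, -124], [110, -406, -124], [120, -445, -124], [129, -480, -124], [135, -502, -124], [138, -511, -124], [138, -511, -124]], rot=[[0, 0, 0], [0, 0, 0], [0, 0, 0], [0, 0, 1], [0, 0, 3], [0, 0, 5], [0, 0, 7.5], [0, 0, 10], [0, 0, 12.5], [0, 0, 15], [0, 0, 17.5], [0, 0, 20], [0, 0, 22], [0, 0, 24], [0, 0, 26], [0, 0, 27], [0, 0, 27.5], [0, 0, 27.5]])

```text
time_s: 7.7
position: [0.3847, 0.2559, 0.2502]
tcp_rot: [[0.999, 0.046, 0.0], [0.046, -0.999, -0.0], [0.0, 0.0, -1.0]]
force: [0.5, -0.5, -1.2]
opening: 0.009
```

```bash
python3 - <<'E'
from h import *
s=bot.read_state(); print(s['time_s'],s['position'],s['tcp_rot'].round(3).tolist(),s['force'],s['opening'])
c=get_calibration('wrist'); im=capture('wrist'); np.save('w6.npy',c,allow_pickle=True)
cv2.imwrite('pics/w6.png',im[:,:,::-1])
cv2.imwrite('pics/t6.png',capture('top')[:,:,::-1])
E
```

```text
7.7 [0.38468665 0.255898   0.25019122] [[0.999, 0.046, 0.0], [0.046, -0.999, -0.0], [0.0, 0.0, -1.0]] [ 0.511458   -0.50775355 -1.21607083] 0.00875588722385036
```

View pics/w6.png

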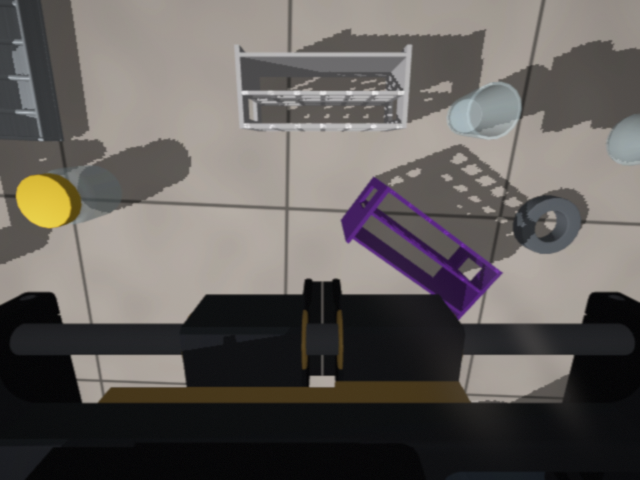

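View pics/t6.png

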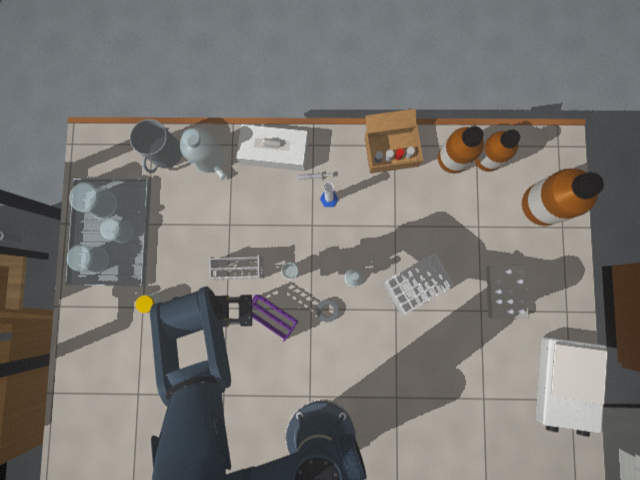

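```bash
python3 - <<'E'
import cv2
t=cv2.imread('pics/w6.png')
cv2.imwrite('pics/w6z.png',cv2.resize(t[30:150,220:430],None,fx=3.5,fy=3.5,interpolation=cv2.INTER_CUBIC))
E
```

```text
(no output)
```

View pics/w6z.png

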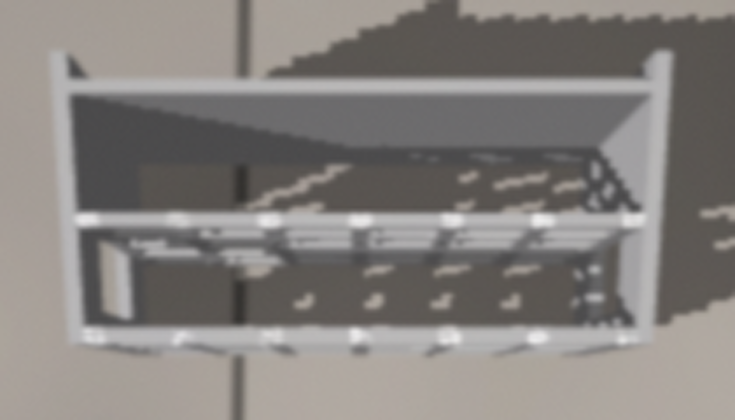

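```bash
python3 - <<'E'
from h import *
c=np.load('w6.npy',allow_pickle=True).item()
w=lambda x,y:np.array([220+x/3.5-.35,30+y/3.5-.35])
o=[(c,(-1,-1,1),w(50,52)),(c,(-1,1,1),w(674,50)),(c,(1,1,1),w(655,344)),(c,(1,-1,1),w(68,344))]
p,r=fit(.148,.066,.095,o,[.505,.26,np.radians(182)]); print(p[:2],np.degrees(p[2])); print(r.round(1).tolist())
for uv in [(375,180),(343,220),(345,240),(500,272)]: print('purple',onplane(c,uv,.095).round(3))
a=p[2];u=np.array([np.cos(a),np.sin(a)]);v=np.array([-u[1],u[0]])
s=bot.read_state(); d=s['position'][:2]-p[:2]; print('tcp local',d@u,d@v)
E
```

```text
[0.50806187 0.26105314] 182.60271777849613
[[0.2, -0.1], [-0.4, 0.2], [-0.5, -0.2], [0.7, 0.0]]
purple [0.431 0.209 0.095]
purple [0.392 0.237 0.095]
purple [0.372 0.233 0.095]
purple [0.346 0.076 0.095]
tcp local 0.12308708770330108 0.0009444578745735332
```

Emit:
play_rows(fingers=[255, 255, 255, 255, 255, 255, 255, 255, 255, 255, 255, 255], linear=[[25, 0, 0], [48, 0, 10], [48, 0, 50], [48, 0, 95], [48, 0, 135], [48, 0, 158], [48, 0, 166], [52, 0, 167], [62, 0, 167], [71, 0, 167], [76, 0, 167], [76, 0, 167]], rot=[[0, 0, 0], [0, 0, 0], [0, 0, 0], [0, 0, 0], [0, 0, 0], [0, 0, 0], [0, 0, 0], [0, 0, 0], [0, 0, 0], [0, 0, 0], [0, 0, 0], [0, 0, 0]])

```text
time_s: 9.0
position: [0.4628, 0.2587, 0.0842]
tcp_rot: [[0.999, 0.043, 0.003], [0.043, -0.999, 0.001], [0.003, -0.001, -1.0]]
force: [0.5, -0.7, 0.1]
opening: 0.006
```

```bash
python3 - <<'E'
from h import *
s=bot.read_state(); print(s['time_s'],s['position'],s['force'],s['opening'])
a=capture('side');w=capture('wrist')
z=lambda im,x,y,w,h,k:cv2.resize(im[y:y+h,x:x+w],None,fx=k,fy=k,interpolation=cv2.INTER_CUBIC)
cv2.imwrite('pics/m7.png',np.hstack([z(a,170,220,200,200,2),z(w,200,200,240,240,400/240)])[:,:,::-1])
E
```

```text
9.0 [0.46279407 0.2587313  0.08419613] [ 0.53461581 -0.67623634  0.06925531] 0.006455446765578454
```

View pics/m7.png

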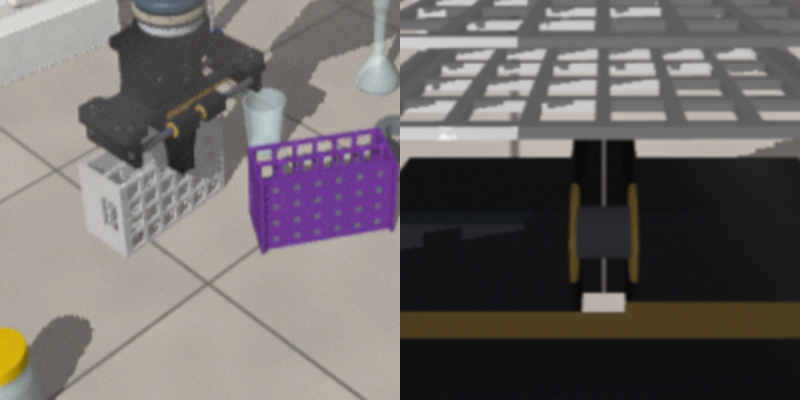

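Emit:
play_rows(fingers=[255, 255, 255, 255, 255, 255, 255, 255], linear=[[2, 0, 0], [3, 0, 0], [6, 0, -2.3], [9, 0, -4.4], [12.1, 0, -6.4], [15.3, 0, -8.4], [18.6, 0, -10.2], [21.9, 0, -11.9]], rot=[[0, 0, 0], [0, 0, 0], [0, 0, 0], [0, 0, 0], [0, 0, 0], [0, 0, 0], [0, 0, 0], [0, 0, 0]])

```text
time_s: 9.9
position: [0.4831, 0.2594, 0.0953]
tcp_rot: [[0.999, 0.043, 0.0], [0.043, -0.999, 0.0], [0.0, -0.0, -1.0]]
force: [-0.4, -0.3, 0.4]
opening: 0.004
```

```bash
python3 - <<'E'
from h import *
s=bot.read_state(); print(s['time_s'],s['position'],s['force'],s['opening'])
a=capture('side');w=capture('wrist')
z=lambda im,x,y,w,h,k:cv2.resize(im[y:y+h,x:x+w],None,fx=k,fy=k,interpolation=cv2.INTER_CUBIC)
cv2.imwrite('pics/m8.png',np.hstack([z(a,170,220,200,200,2),z(w,200,200,240,240,400/240)])[:,:,::-1])
E
```

```text
9.9 [0.4830708  0.25939542 0.09526047] [-0.40413859 -0.32008201  0.40188846] 0.0040664728484737945
```

View pics/m8.png

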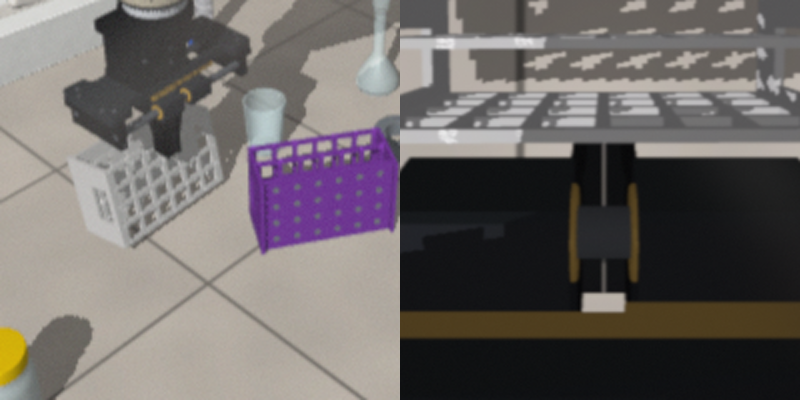

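Emit:
play_rows(fingers=[255, 255, 255, 255, 255, 255, 255, 255, 255, 255, 255, 255, 255, 255, 255, 255], linear=[[3.4, 0, -1.6], [6.8, 0, -3], [10.3, 0, -4.4], [13.8, 0, -5.6], [17.4, 0, -6.7], [21, 0, -7.7], [24.6, 0, -8.5], [28.3, 0, -9.3], [31.9, 0, -9.8], [35.6, 0, -10.3], [39.4, 0, -10.6], [43.1, 0, -10.8], [46.8, 0, -11], [48.5, 0, -11], [48.5, 0, -11], [48.5, 0, -11]], rot=[[0, 0, 0], [0, 0, 0], [0, 0, 0], [0, 0, 0], [0, 0, 0], [0, 0, 0], [0, 0, 0], [0, 0, 0], [0, 0, 0], [0, 0, 0], [0, 0, 0], [0, 0, 0], [0, 0, 0], [0, 0, 0], [0, 0, 0], [0, 0, 0]])

```text
time_s: 11.6
position: [0.5309, 0.2614, 0.1059]
tcp_rot: [[0.999, 0.043, -0.0], [0.043, -0.999, -0.0], [-0.0, 0.0, -1.0]]
force: [0.5, 0.1, -0.0]
opening: 0.005
```

```bash
python3 - <<'E'
from h import *
s=bot.read_state(); print(s['time_s'],s['position'],s['force'],s['opening'])
a=capture('side');w=capture('wrist')
z=lambda im,x,y,w,h,k:cv2.resize(im[y:y+h,x:x+w],None,fx=k,fy=k,interpolation=cv2.INTER_CUBIC)
cv2.imwrite('pics/m9.png',np.hstack([z(a,170,220,200,200,2),z(w,200,200,240,240,400/240)])[:,:,::-1])
E
```

```text
11.6 [0.53094191 0.26140932 0.10594955] [ 0.52802766  0.07477612 -0.01348732] 0.005457865885597559
```

View pics/m9.png

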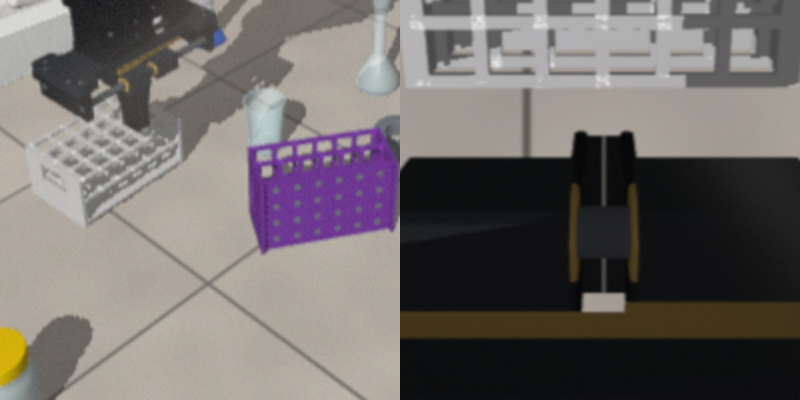

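It fell onto its feet. I'll retreat straight up and check everything.

Emit:
play_rows(fingers=[255, 255, 255, 255, 255, 255, 255, 255, 255, 255], linear=[[0, 0, -20], [0, 0, -60], [0, 0, -100], [-30, 0, -130], [-70, 0, -140], [-110, 0, -140], [-140, 0, -140], [-150, 0, -140], [-150, 0, -140], [-150, 0, -140]], rot=[[0, 0, 0], [0, 0, 0], [0, 0, 0], [0, 0, 0], [0, 0, 0], [0, 0, 0], [0, 0, 0], [0, 0, 0], [0, 0, 0], [0, 0, 0]])

```text
time_s: 12.7
position: [0.3831, 0.2554, 0.2464]
tcp_rot: [[0.999, 0.043, 0.003], [0.043, -0.999, 0.001], [0.003, -0.001, -1.0]]
force: [-0.3, 0.1, -0.2]
opening: 0.001
```

```bash
python3 - <<'E'
from h import *
s=bot.read_state(); print(s['time_s'],s['position'],s['force'],s['opening'])
a=capture('side');w=capture('wrist');t=capture('top')
for n,i in (('s10',a),('w10',w),('t10',t)): cv2.imwrite(f'pics/{n}.png',i[:,:,::-1])
t0=cv2.imread('pics/top0.png'); d=np.abs(t0.astype(int)-t[:,:,::-1]).max(2).clip(0,255).astype(np.uint8)
z=lambda im,k:cv2.resize(im[140:350,120:540],None,fx=k,fy=k,interpolation=cv2.INTER_CUBIC)
cv2.imwrite('pics/d10.png',np.vstack([z(t[:,:,::-1],1.4),cv2.cvtColor(z(d,1.4),cv2.COLOR_GRAY2BGR)]))
T=get_calibration('top'); S=get_calibration('side')
E
```

```text
12.7 [0.38312341 0.2553951  0.24644139] [-0.25030037  0.08876364 -0.15424867] 0.001174230164504448
```

View pics/d10.png

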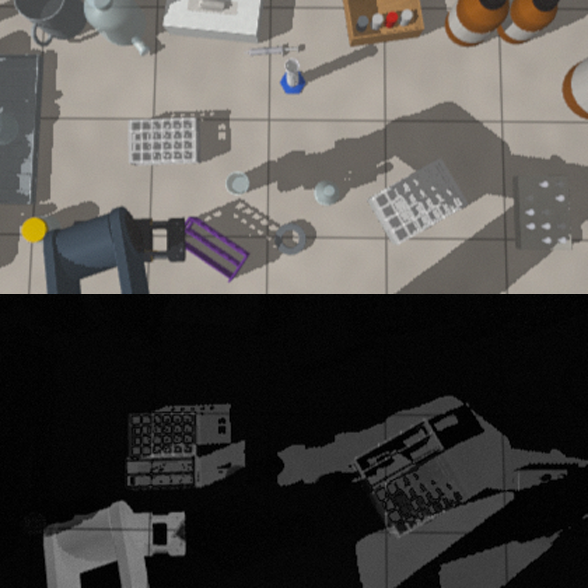

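View pics/s10.png

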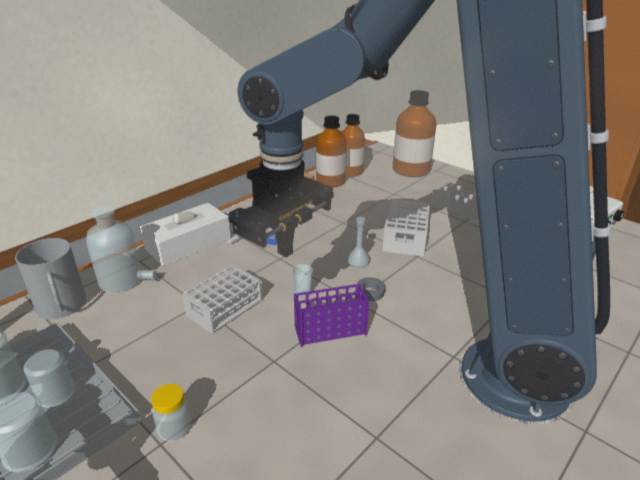

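View pics/w10.png

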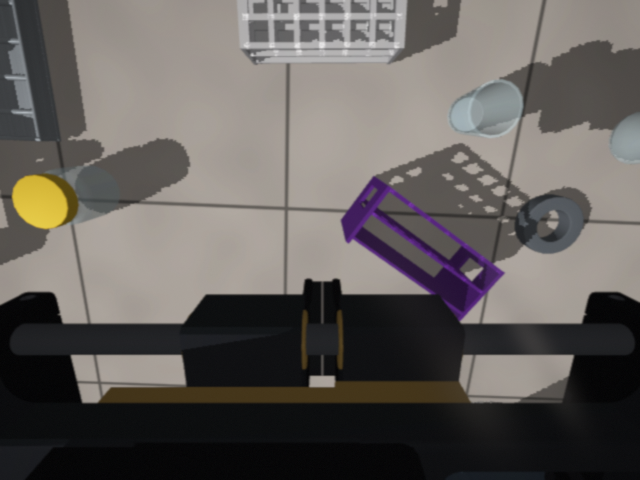

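```bash
python3 - <<'E'
from h import *
T=get_calibration('top'); im=cv2.imread('pics/t10.png')
for (x,y,yaw,L,t,D) in [(.508,.261,182.6,.148,.066,.095),(.5484,-.2418,29.9,.1755,.076,.1135)]:
    a=np.radians(yaw);u=np.array([np.cos(a),np.sin(a),0]);v=np.array([-u[1],u[0],0])
    P=[np.array([x,y,t])+u*(-t/2-e*D)+v*s*L/2 for e,s in((0,-1),(0,1),(1,1),(1,-1))]
    cv2.polylines(im,[np.round((proj(T,P)+.5)*16).astype(int)],True,(0,0,255),1,cv2.LINE_AA,4)
z=lambda x,y:cv2.resize(im[y:y+90,x:x+110],None,fx=3.6,fy=3.6,interpolation=cv2.INTER_CUBIC)
cv2.imwrite('pics/f.png',np.hstack([z(185,205),z(365,235)]))
E
```

```text
(no output)
```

View pics/f.png

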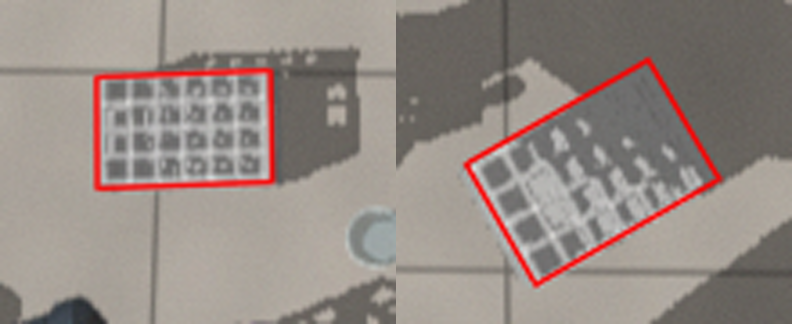

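Both racks lie where a pure tip about the foot edge would put them, to within about a pixel.

```bash
python3 -c "
from rig import bot
print(bot.read_state()['time_s']); print(bot.hand_in())"
```

```text
12.85
the job is handed in; nothing more can be done
None
```

Both racks are now on their feet with the holes facing up. I tipped each one with the shut fingertips near the top of its holed face, following an arc about the foot edge. The large rack went first, pushed from its far side towards the robot, then the small rack, pushed away from the robot. I handed in at 12.85 s.

- **Position:** in the top view, both racks match the outlines predicted for tipping about the foot edge to about a pixel (roughly 3 mm), so I saw no sliding.
- **Other items:** comparing the top view with the first picture shows changes only at the racks, the arm and its shadows. The purple rack, beaker, flask and the rest stayed where they were.
- **Force:** the readings at the end of each push were about 1 N. At hand-in the arm was clear of everything.

No check failed.

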